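# Clamp a bracket by its edge thumbwheel

### The arm

A 6-joint arm with a two-finger parallel gripper is mounted at the origin on the work surface. World frame = base frame: x ahead of the robot, y to its left, z up, the work surface at z = 0. Lengths are in m, angles in rad, forces in N, time in s.
With the tool pointing down it reaches from about 0.35 to 0.775 m from the base axis. Payload 7.3 kg.
Tool frame: the origin (TCP) lies midway between the tips of the shut fingers; the grasp point (between the pads) lies 19 mm behind it (robot.tcp_to_grasp is the distance from the TCP to the grasp point, in m); x points along the fingers, z is the direction in which the jaws open and shut, and the axes are right-handed (so a half turn about x gives the same grasp; the last joint's range is limited). The gripper opens to 92 mm and grips with 3 to 60 N. Pads are 19 mm wide; open, the fingers measure 130 mm over their backs; the gripper's body (75 mm by 190 mm) begins 47 mm behind the grasp point.
Start: joints at [-1.49, 0.342, 1.524, -0, 1.275, -0.146], TCP at [0.118, -0.512, 0.227] pointing down, gripper open.
Joint ranges: [-2.53, 2.53], [-0.77, 2.02], [0.04, 2.7], [-1, 4.14], [0.28, 2.66], [-3.11, 3.11]. Speed limits (rad/s): [2.57, 2.57, 3.14, 3.14, 3.14, 3.14].

### API

Orientations are given as [roll, pitch, yaw] about the fixed x, y, z axes, in that order (R = Rz(yaw) Ry(pitch) Rx(roll)).
In Python, from cell import robot gives the robot as it stands.
- The arm moves only by the tool move_arm, never from a script. Its argument "deltas" is a list of rows, each an object with "dp": the shift along the tool's x, y, z in m, a list of three; "turn": the turn, a rotation vector about the tool's x, y, z in degrees, a list of three. A call has 1 to 10 rows; each row is the pose to reach, as a shift and turn from the pose commanded when the call began, along the tool's axes at that moment; what a row does not reach only later rows make up. A row lasts 1/10 s, in which the tool goes at most 50 mm and 8.59 degrees, less where a joint would pass 70% of its speed; a pose out of reach is approached as far as the arm can. A call with a gripper value outside its range is refused whole. "hand" is the finger opening in m, from 0 to 0.0918, set as the call begins (left out, the last holds). The fingers move at their own pace and stop on an object; "squeeze" is the grip in N (left out, the last holds). Time passes only in rows, so rows that repeat a pose let the fingers close. It gives the time, the measured TCP pose, the force and the opening at its end, in the units of the state.
- robot.observe(): the state, without advancing time (a new reading comes with each control period).
- robot.read_camera(name): name is "scene" or "top" or "wrist"; returns (picture, depth): 480x640x3 uint8, red, green, blue; 480x640 float32, m along the optical axis (not along the pixel's ray), 0 where there is no reading.
- robot.camera_info(name): a dict with "fx", "fy", "cx", "cy" (pixels), "R" (3x3) and "t" (3): a world point X has camera coordinates R X + t. Camera axes: x right, y down, z forward; pixel columns grow to the right and rows downward; lengths in m; the calibration is good to about 2 mm. The wrist camera is an equidistant fisheye: a pixel r from the principal point sees the ray r / f radians off the axis. A picture is of the moment at which its call begins: read the wrist's pose just before it. camera_info takes no time and is no camera call; for the wrist camera it gives the pose at the moment of the call.
- robot.hand_in(): hands the job in, once; it reports no verdict.
The state is a dict: "time": time; "qpos": joint angles; "qvel": joint speeds; "joint_efforts": joint torques, N m; "tool_pos": TCP position; "tool_rot": TCP orientation; "contact_force": force on the tool from outside, world axes, zero at the start; "torque": the same for the moment, N m; "opening": finger opening in m.
Only numpy, scipy, OpenCV 4.12 (cv2) and the standard library are available. Lean on these libraries where they do the work, as an engineer would, in place of code of your own. Each camera call takes 0.05 s, during which the arm holds its last target.

### The job

Put the bare aluminium bracket into the nest of the black clamping fixture, lying flat between the side guides with its rib up, and let go of it. Then, with a light fingertip on the orange edge thumbwheel, roll the wheel towards the nest, stroke after stroke, until the brass jaw has pushed the bracket home against the fixed stop and holds it snugly; do not lean on the wheel, do not crush the bracket, move the jaw only by its wheel, and leave everything else on the bench where it is.

Things in the scene. Friction and masses are not known exactly. Their poses are not given: they have to be found in the camera images.
- bracket: Bare aluminium inverted-T bracket, loose, about 120 g: base plate 44 (x) x 60 (y) x 10 mm, on it a centred upright rib 12 (x) x 40 (y) x 24 mm; 34 mm high in all. Origin: centre of the underside; y along the rib, z up. Symmetric: either way round will do. Grip the rib across x. Stands on the bench at one of two places, the black one of the same shape at the other.
- fixture: Black fixture fixed to the bench: base plate 130 (x) x 250 (y) x 12 mm, origin at the centre of its underside, z up. Towards -y is the nest, towards +y a black head 62 (x) x 74 (y) mm, 53 to 63 mm high, with the thumbwheel 12 mm out of its top. Wheel, jaw, nest and fixed stop lie in line along its y axis.
- nest (a point): Where the centre of the bracket's underside is when home against the fixed stop; on the nest floor, in the fixture at (0, -75, 20) mm, same axes. Bracket's long side along y. Side guides: inner faces 24.5 mm either side in x, 6 mm high, out to 26 mm in y. With the jaw back the bracket has 9 to 14 mm of free length towards +y: set it down about 4 mm to the +y side of this point.
- stop_face (a point): Middle of the fixed aluminium stop's face, in the fixture at (0, -105, 24) mm, looking to +y; the stop is 44 mm wide and 8 mm higher than the nest floor. The home bracket's base plate end lies against it.
- jaw: Brass clamping jaw, 34 (x) x 12 (y) x 8 mm, sliding along the fixture's -y towards the nest. Origin: centre of its pushing face, 5.5 mm above the nest floor; axes as the fixture's. It meets the home bracket when this point is 30 mm on the +y side of point nest. Driven by the thumbwheel, 5 mm per rad.
- thumbwheel (a joint): Turn of the orange ribbed wheel (50 mm across, 14 wide, axis along fixture x; rim 4 mm proud of two grey guards 32 mm wide in all) in rad, 0 to 3.4; starts at 0 to 1; grows, closing the jaw, as its top rolls towards the nest (fixture -y); about 2.8 when clamped. Rim force: about 2.4 N free, plus 0.2 N per newton of clamping. Stays where left, holding up to about 12 N of clamping.
- wheel_mark (a point): Point on the base plate straight below the middle of the wheel, in the fixture at (0, 55, 12) mm. The head is height-set and its setting is not reported: the top of the rim stands anywhere from 53 to 63 mm above this point, so feel for it, slowly; it does not yield. A push of 5 to 8 N gives the grip to roll it. Drive it from about 10 mm on one side along y to 10 mm on the other; lift to return.
- black_bracket: Black plastic bracket of the same shape as the aluminium one, not to be used. Origin: centre of the underside.
- screwdriver: Loose screwdriver lying on the bench, bystander.
- bottle: White bottle with blue cap, 56 mm across, 130 mm high, bystander; origin under its centre.
- tape_roll: Yellow ring 68 mm across, 18 mm high, bystander; origin under its centre.
- screw_tray: Blue divided tray 90 x 120 x 25 mm, bystander; origin under its centre.
- gauge_block: Steel block 30 x 50 x 20 mm, bystander; origin under its centre.
- wrench: Loose wrench lying on the bench, bystander.
There are look-alikes about, which are no part of the job. Several things look just like the bracket: the one meant starts farthest from the robot's base.

How it is judged:
By the outcome, as a careful person would: the job done as asked, in the order asked, and still so for the second after the job is handed in, with the robot touching nothing.
It also fails if it takes over 72 s, if anything falls off the work surface, if the arm or the gripper's body presses on something with over 40 N, if the wrist force passes 120 N, or if a joint passes its speed limit or range.

## Working session

There is one attempt and no reset: what is moved stays moved. The work goes in short steps, Python scripts to look and compute and a tool call to move; the robot and the scene stay as the last step left them, time stands still between calls to the robot, and variables do not carry over. Pictures are saved under pics/ and viewed, and the job is handed in when it is done.

Besides the shell and the picture viewer there is one more tool, called after ">>>" in YAML: its name, and indented under it one key for each argument. move_arm: Moves the arm, as the interface text tells. Its arguments: {"type":"object","properties":{"deltas":{"type":"array"},"hand":{"type":"number"},"squeeze":{"type":"number"}},"required":["deltas"]}

```bash
ls; mkdir -p pics; python3 - <<'E'
from cell import robot
import cv2,numpy as np
print(robot.observe())
for n in ["scene","top"]:
    p,d=robot.read_camera(n); cv2.imwrite(f"pics/{n}0.png",p[:,:,::-1]); np.savez(f"{n}0.npz",p=p,d=d)
    print(n,robot.camera_info(n), d.min(),d.max())
E
```

```text
pics
{'time': 0.0, 'qpos': array([-1.49000713e+00,  3.42720412e-01,  1.52504324e+00,  5.04058514e-07,
        1.27541885e+00, -1.46047848e-01]), 'qvel': array([ 7.09226580e-04,  1.48553054e-05, -7.57309760e-04,  4.02973928e-05,
        1.20838687e-03, -1.07842960e-03]), 'joint_efforts': array([ 2.44075673e-04, -4.31246281e+01, -2.44221425e+01,  7.16019818e-02,
        5.59651677e-02, -1.23589075e-04]), 'tool_pos': array([ 0.11803338, -0.5111221 ,  0.22603702]), 'tool_rot': array([2.99524164, 1.56920647, 1.6512822 ]), 'contact_force': array([ 0.50930017, -0.23498124,  0.24336061]), 'torque': array([ 0.02923683,  0.01340192, -0.00305183]), 'opening': 0.09203351063993366}
scene {'fx': 490.03165692540176, 'fy': 490.03165692540176, 'cx': 321.0566336014625, 'cy': 247.16942468306277, 'R': array([[-0.62651372,  0.77925392, -0.01561702],
       [ 0.53109975,  0.41216333, -0.74030699],
       [-0.57045036, -0.47210668, -0.67208755]]), 't': array([ 0.31904819, -0.20822306,  1.5356141 ])} 0.0 3.9999168
top {'fx': 580.2431316608219, 'fy': 580.2431316608219, 'cx': 323.8653399747477, 'cy': 242.31067430816464, 'R': array([[ 1.00591252e-02, -9.99949379e-01,  2.30632463e-04],
       [-9.95365096e-01, -1.00350685e-02, -9.56432079e-02],
       [ 9.56406808e-02,  7.32523497e-04, -9.95415654e-01]]), 't': array([0.00529409, 0.53017652, 1.3487589 ])} 0.0 2.2666147
```

View pics/top0.png

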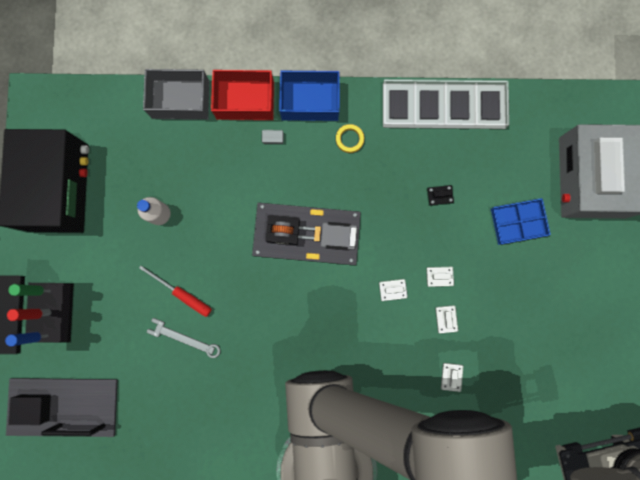

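View pics/scene0.png

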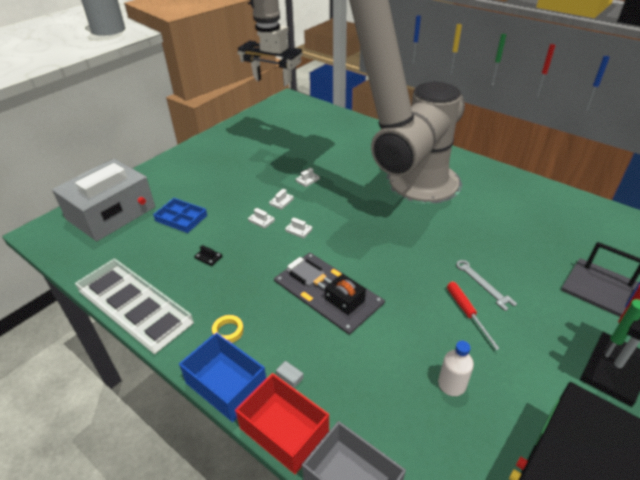

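```bash
cat > h.py <<'E'
import numpy as np,cv2
def cast(info,u,v,z):
    R=info['R'];t=info['t'];C=-R.T@t
    d=R.T@np.array([(u-info['cx'])/info['fx'],(v-info['cy'])/info['fy'],1.])
    return C+d*(z-C[2])/d[2]
def proj(info,X):
    c=info['R']@np.asarray(X,float)+info['t']; return info['cx']+info['fx']*c[0]/c[2],info['cy']+info['fy']*c[1]/c[2]
def cloud(info,d):
    v,u=np.mgrid[0:480,0:640]
    P=np.stack([(u-info['cx'])/info['fx']*d,(v-info['cy'])/info['fy']*d,d],-1)
    return (P-info['t'])@info['R']
E
python3 - <<'E'
from cell import robot
from h import *
i=robot.camera_info('top'); f=np.load('top0.npz');p=f['p'];d=f['d'];W=cloud(i,d)
for u,v in [(440,277),(393,290),(446,319),(452,377),(440,195)]:
    X=cast(i,u,v,.01); print((u,v),X.round(4),np.hypot(X[0],X[1]).round(4),'depth z',W[v-2:v+3,u-2:u+3,2].round(3).max())
for u,v in [(262,206),(359,211),(355,262),(257,258)]: print('corner',cast(i,u,v,.012).round(4))
a=cv2.resize(p[180:400,370:480],None,fx=5,fy=5,interpolation=cv2.INTER_CUBIC)
b=cv2.resize(p[195:275,240:375],None,fx=5.5,fy=5.5,interpolation=cv2.INTER_CUBIC)
cv2.imwrite('pics/ca.png',cv2.resize(a,(300,600))[:,:,::-1]);cv2.imwrite('pics/cb.png',b[:,:,::-1])
E
```

```text
(440, 277) [ 0.4514 -0.2667  0.01  ] 0.5243 depth z 0.038
(393, 290) [ 0.4194 -0.1548  0.01  ] 0.447 depth z 0.039
(446, 319) [ 0.3523 -0.28    0.01  ] 0.45 depth z 1.393
(452, 377) [ 0.2176 -0.2927  0.01  ] 0.3648 depth z 0.038
(440, 195) [ 0.6491 -0.2685  0.01  ] 0.7025 depth z 0.04
corner [0.6176 0.1604 0.012 ]
corner [ 0.6078 -0.0731  0.012 ]
corner [ 0.485 -0.064  0.012]
corner [0.4922 0.1697 0.012 ]
```

View pics/ca.png

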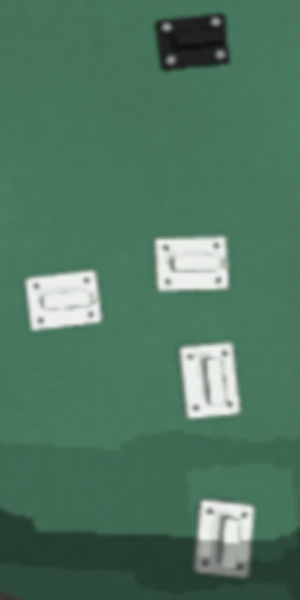

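View pics/cb.png

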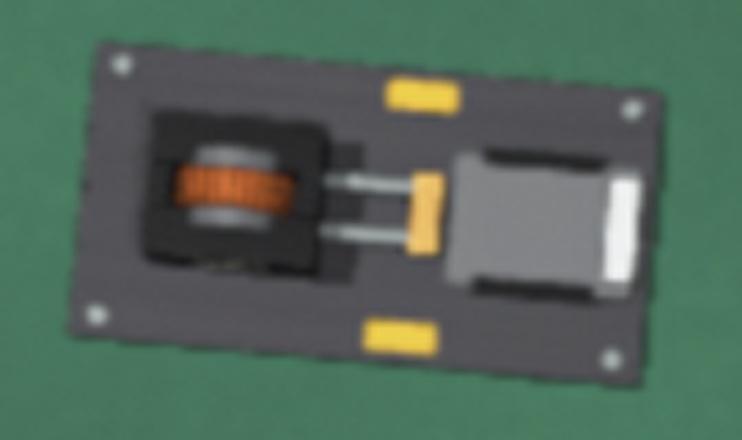

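```bash
python3 - <<'E'
from cell import robot
from h import *
i=robot.camera_info('top'); p=np.load('top0.npz')['p'].copy()
hsv=cv2.cvtColor(p,cv2.COLOR_RGB2HSV)
def rect(mask,z):
    cs,_=cv2.findContours(mask,cv2.RETR_EXTERNAL,cv2.CHAIN_APPROX_NONE); c=max(cs,key=cv2.contourArea)
    P=np.array([cast(i,q[0][0],q[0][1],z)[:2] for q in c])*1000
    (c0,s,a)=cv2.minAreaRect(P.astype(np.float32)); 
    return np.round(c0,1),np.round(s,1),round(a,2)
def win(m,u0,u1,v0,v1):
    o=np.zeros_like(m);o[v0:v1,u0:u1]=m[v0:v1,u0:u1];return o
ng=(~((hsv[...,0]>60)&(hsv[...,0]<95)&(hsv[...,1]>75))).astype(np.uint8)
print('fixture',rect(win(ng,235,375,190,275),.012))
wh=((hsv[...,1]<40)&(hsv[...,2]>150)).astype(np.uint8)
print('br',rect(win(wh,415,470,255,300),.01))
print('br2',rect(win(wh,370,415,270,308),.01))
print('stop',rect(win(wh,340,365,215,255),.028))
org=((hsv[...,0]>5)&(hsv[...,0]<22)&(hsv[...,1]>120)).astype(np.uint8)
print('jaw',rect(win(org,310,324,222,245),.0295))
print('wheel',rect(win(org,265,300,215,245),.065))
# screws on corners
for (u,v) in [(262,206),(355,214),(257,252),(351,260)]:
    g=p[v-4:v+5,u-4:u+5].astype(float).sum(2); w=np.clip(g-np.median(g)-60,0,None); y,x=np.mgrid[-4:5,-4:5]
    print('screw',(cast(i,u+(w*x).sum()/w.sum(),v+(w*y).sum()/w.sum(),.013)*1000).round(1))
j=robot.camera_info('scene'); p2=np.load('scene0.npz')['p']
cv2.imwrite('pics/cs.png',cv2.resize(p2[240:340,240:400],None,fx=5,fy=5,interpolation=cv2.INTER_CUBIC)[:,:,::-1])
print(robot.camera_info('wrist'))
E
```

```text
fixture (array([552.8,  53.5]), array([250.8, 130.9]), 85.42)
br (array([ 452.6, -266.6]), array([45.2, 62.2]), 0.58)
br2 (array([ 420.4, -154.2]), array([46.3, 63. ]), 7.25)
stop (array([544.6, -56.9]), array([13.7, 45.7]), 85.6)
jaw (array([550.3,  26.6]), array([12. , 31.9]), 84.99)
wheel (array([556.4, 107.4]), array([50.6, 16.9]), 86.98)
screw [617.  160.9  13. ]
screw [599.3 -62.3  13. ]
screw [507.1 169.5  13. ]
screw [489.8 -53.8  13. ]
{'fx': 371.64829954431775, 'fy': 371.64829954431775, 'cx': 317.89584783246045, 'cy': 243.12096106803776, 'R': array([[ 2.25757253e-01, -9.74183266e-01, -7.91951425e-04],
       [-9.32655135e-01, -2.16368206e-01,  2.88685294e-01],
       [-2.81403736e-01, -6.44341814e-02, -9.57423717e-01]]), 't': array([-0.52525313, -0.03678636,  0.38905266])}
```

View pics/cs.png

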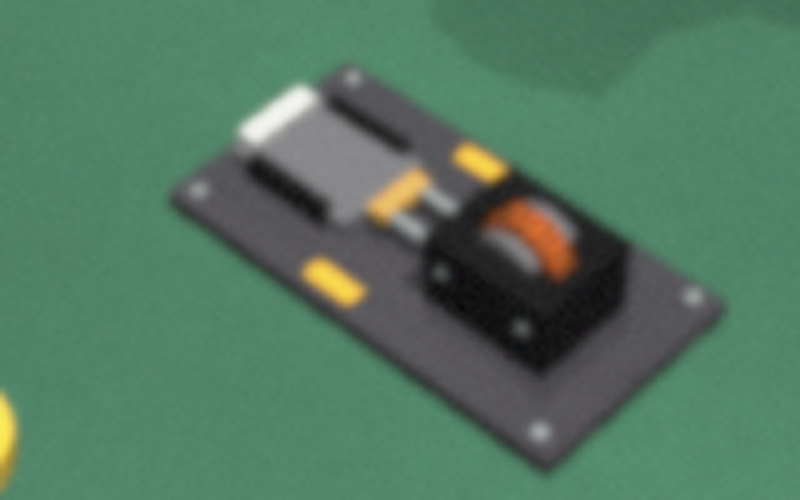

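```bash
cat >> h.py <<'E'
from scipy.spatial.transform import Rotation as Ro
def Rrpy(r): return Ro.from_euler('xyz',r).as_matrix()
def Rgoal(yaw,flip=1):
    # x down; z (opening) along world x rotated by yaw, sign flip
    x=np.array([0,0,-1.]); z=flip*np.array([np.cos(yaw),np.sin(yaw),0]); y=np.cross(z,x)
    return np.stack([x,y,z],1)
def delta(s,pos,yaw,flip=1):
    R=Rrpy(s['tool_rot']); dp=R.T@(np.array(pos)-s['tool_pos'])
    tv=Ro.from_matrix(R.T@Rgoal(yaw,flip)).as_rotvec(degrees=True)
    return dp.round(4),tv.round(2)
E
python3 - <<'E'
from cell import robot
from h import *
s=robot.observe(); print(Rrpy(s['tool_rot']).round(3))
for f in (1,-1): print(delta(s,[.4526,-.2666,.16],np.radians(.6),f))
for f in (1,-1): print(delta(s,[.4526,-.2666,.16],np.radians(.6),f))
E
```

```text
[[-0.     0.974  0.225]
 [ 0.001  0.225 -0.974]
 [-1.     0.    -0.001]]
(array([ 0.0664,  0.381 , -0.163 ]), array([-7.761e+01, -6.000e-02, -6.000e-02]))
(array([ 0.0664,  0.381 , -0.163 ]), array([ 1.0239e+02, -7.0000e-02,  6.0000e-02]))
(array([ 0.0664,  0.381 , -0.163 ]), array([-7.761e+01, -6.000e-02, -6.000e-02]))
(array([ 0.0664,  0.381 , -0.163 ]), array([ 1.0239e+02, -7.0000e-02,  6.0000e-02]))
```

>>> move_arm:
  deltas:
    - {"dp": [0.06, 0.38, -0.163], "turn": [-77.6, 0, 0]}
    - {"dp": [0.06, 0.38, -0.163], "turn": [-77.6, 0, 0]}
    - {"dp": [0.06, 0.38, -0.163], "turn": [-77.6, 0, 0]}
    - {"dp": [0.06, 0.38, -0.163], "turn": [-77.6, 0, 0]}
    - {"dp": [0.06, 0.38, -0.163], "turn": [-77.6, 0, 0]}
    - {"dp": [0.06, 0.38, -0.163], "turn": [-77.6, 0, 0]}
    - {"dp": [0.06, 0.38, -0.163], "turn": [-77.6, 0, 0]}
    - {"dp": [0.06, 0.38, -0.163], "turn": [-77.6, 0, 0]}
    - {"dp": [0.06, 0.38, -0.163], "turn": [-77.6, 0, 0]}
    - {"dp": [0.06, 0.38, -0.163], "turn": [-77.6, 0, 0]}

```text
time: 1.1
tool_pos: [0.4531, -0.2651, 0.1658]
tool_rot: [2.268, 1.569, 2.284]
contact_force: [0.5, -0.5, 0.2]
opening: 0.092
```

```bash
cat >> h.py <<'E'
def wcast(info,u,v,z):
    R=info['R'];t=info['t'];C=-R.T@t
    a=np.array([(u-info['cx'])/info['fx'],(v-info['cy'])/info['fy']]);th=np.hypot(*a)
    d=R.T@np.array([*(a/th*np.sin(th)),np.cos(th)]) if th>1e-9 else R.T@np.array([0,0,1.])
    return C+d*(z-C[2])/d[2]
def wproj(info,X):
    c=info['R']@np.asarray(X,float)+info['t'];r=np.hypot(c[0],c[1]);th=np.arctan2(r,c[2])
    return info['cx']+info['fx']*th*c[0]/r,info['cy']+info['fy']*th*c[1]/r
E
python3 - <<'E'
from cell import robot
from h import *
s=robot.observe(); print(s['time'],s['tool_pos'],s['qvel'].round(3)); print(delta(s,[.4526,-.2666,.1],np.radians(.6)))
i=robot.camera_info('wrist');p,d=robot.read_camera('wrist');cv2.imwrite('pics/w1.png',p[:,:,::-1]); np.savez('w1.npz',p=p,d=d,**i)
print(wproj(i,[.4526,-.2666,.034]))
E
```

```text
1.1 [ 0.45305477 -0.26514423  0.16575312] [-0.061 -0.022  0.015 -0.021  0.006  0.065]
(array([ 0.0658, -0.0015, -0.0004]), array([ 0.36, -0.06, -0.07]))
(np.float64(317.9789767310695), np.float64(233.4681047485984))
```

View pics/w1.png

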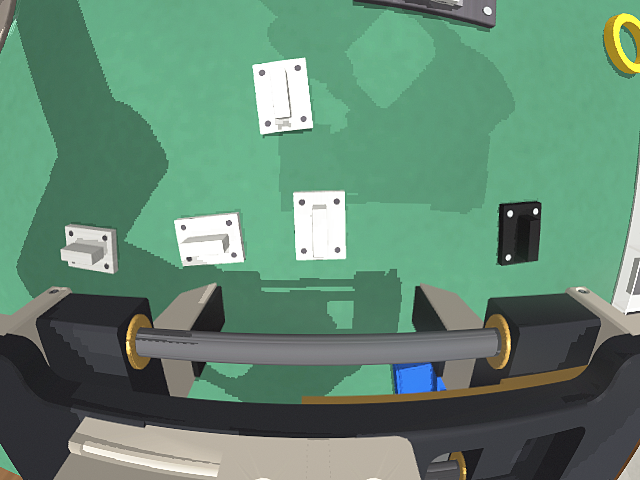

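The wrist view shows the four white/aluminium brackets at (283,95), (320,225), (210,238), (90,247), and the black one at (518,233). My choice is (320,225), the farthest from the base at 0.524 m (the others are at 0.36–0.45 m).

```bash
python3 - <<'E'
from cell import robot
from h import *
f=np.load('w1.npz');p=f['p']; i={k:f[k] for k in('fx','fy','cx','cy','R','t')}
hsv=cv2.cvtColor(p.copy(),cv2.COLOR_RGB2HSV); m=((hsv[...,1]<60)&(hsv[...,2]>150)).astype(np.uint8)
o=np.zeros_like(m);o[180:270,280:360]=m[180:270,280:360]
c=max(cv2.findContours(o,0,1)[0],key=cv2.contourArea)
P=np.array([wcast(i,*q[0],.01)[:2] for q in c])*1000
print(cv2.minAreaRect(P.astype(np.float32)))
cv2.imwrite('pics/w1c.png',cv2.resize(p[180:270,280:360],None,fx=6,fy=6,interpolation=cv2.INTER_CUBIC)[:,:,::-1])
E
```

```text
((453.8627624511719, -265.9521789550781), (44.37290573120117, 62.03974151611328), 2.1814372539520264)
```

View pics/w1c.png

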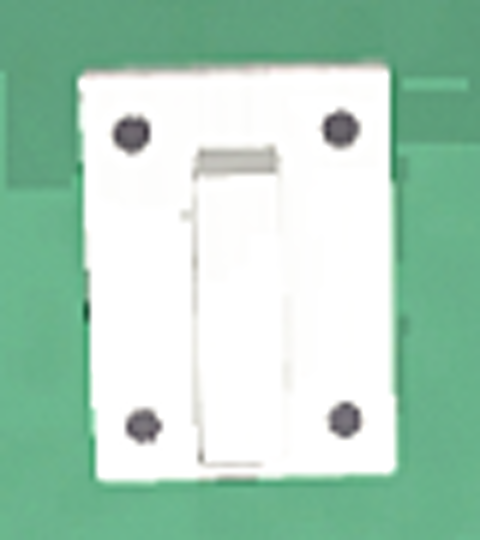

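```bash
python3 - <<'E'
from cell import robot
from h import *
s=robot.observe(); print(delta(s,[.4533,-.2663,.0145],np.radians(1.5)),s['tool_pos'])
E
```

```text
(array([ 1.516e-01, -1.000e-04,  1.500e-03]), array([-0.85, -0.07, -0.04])) [ 0.45197531 -0.26633673  0.16606277]
```

>>> move_arm:
  deltas:
    - {"dp": [0.04, 0, 0.0015], "turn": [-0.9, 0, 0]}
    - {"dp": [0.08, 0, 0.0015], "turn": [-0.9, 0, 0]}
    - {"dp": [0.105, 0, 0.0015], "turn": [-0.9, 0, 0]}
    - {"dp": [0.12, 0, 0.0015], "turn": [-0.9, 0, 0]}
    - {"dp": [0.12, 0, 0.0015], "turn": [-0.9, 0, 0]}
    - {"dp": [0.12, 0, 0.0015], "turn": [-0.9, 0, 0]}
  hand: 0.045

```text
time: 1.75
tool_pos: [0.4527, -0.2683, 0.0472]
tool_rot: [-1.453, 1.57, -1.43]
contact_force: [0.0, -0.5, 0.8]
opening: 0.0488
```

```bash
python3 - <<'E'
from cell import robot
from h import *
s=robot.observe(); print(delta(s,[.4533,-.2663,.0145],np.radians(1.5)),s['tool_pos'])
p,d=robot.read_camera('wrist');cv2.imwrite('pics/w2.png',p[:,:,::-1])
E
```

```text
(array([0.0327, 0.002 , 0.0007]), array([-0.18,  0.  ,  0.02])) [ 0.45267369 -0.26829195  0.04722891]
```

View pics/w2.png

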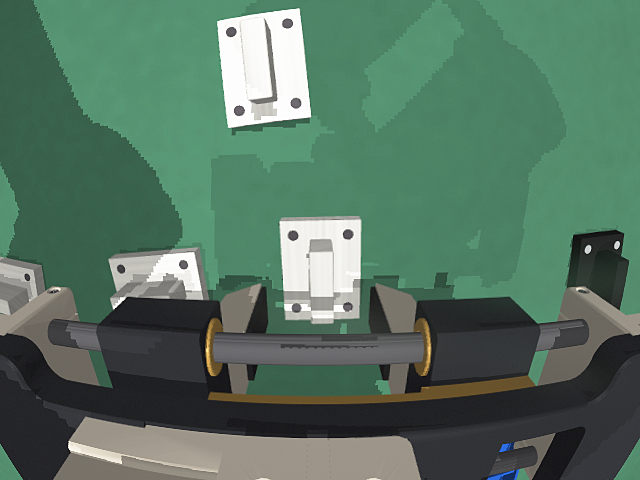

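Fingers straddle the rib (rib at (320,280), fingertips at x≈250 and 385). Going down.

>>> move_arm:
  deltas:
    - {"dp": [0.015, 0.002, 0.0007], "turn": [-0.2, 0, 0]}
    - {"dp": [0.025, 0.002, 0.0007], "turn": [-0.2, 0, 0]}
    - {"dp": [0.03, 0.002, 0.0007], "turn": [-0.2, 0, 0]}
    - {"dp": [0.032, 0.002, 0.0007], "turn": [-0.2, 0, 0]}
    - {"dp": [0.032, 0.002, 0.0007], "turn": [-0.2, 0, 0]}
    - {"dp": [0.032, 0.002, 0.0007], "turn": [-0.2, 0, 0]}

```text
time: 2.4
tool_pos: [0.4541, -0.2655, 0.0151]
tool_rot: [-0.823, 1.57, -0.793]
contact_force: [0.2, -0.6, -0.6]
opening: 0.0449
```

>>> move_arm:
  deltas:
    - {"dp": [0, 0, 0]}
    - {"dp": [0, 0, 0]}
    - {"dp": [0, 0, 0]}
    - {"dp": [0, 0, 0]}
    - {"dp": [0, 0, 0]}
    - {"dp": [0, 0, 0]}
    - {"dp": [0, 0, 0]}
  hand: 0.005
  squeeze: 20

```text
invalid input
```

>>> move_arm:
  deltas:
    - {"dp": [0, 0, 0], "turn": [0, 0, 0]}
    - {"dp": [0, 0, 0], "turn": [0, 0, 0]}
    - {"dp": [0, 0, 0], "turn": [0, 0, 0]}
    - {"dp": [0, 0, 0], "turn": [0, 0, 0]}
    - {"dp": [0, 0, 0], "turn": [0, 0, 0]}
    - {"dp": [0, 0, 0], "turn": [0, 0, 0]}
    - {"dp": [0, 0, 0], "turn": [0, 0, 0]}
  hand: 0.005
  squeeze: 20

```text
time: 3.1
tool_pos: [0.4539, -0.2653, 0.0148]
tool_rot: [-0.923, 1.571, -0.893]
contact_force: [0.2, -0.0, 0.4]
opening: 0.0119
```

>>> move_arm:
  deltas:
    - {"dp": [-0.02, 0, 0], "turn": [0, 0, 0]}
    - {"dp": [-0.05, 0, 0], "turn": [0, 0, 0]}
    - {"dp": [-0.08, 0, 0], "turn": [0, 0, 0]}
    - {"dp": [-0.1, 0, 0], "turn": [0, 0, 0]}
    - {"dp": [-0.1, 0, 0], "turn": [0, 0, 0]}

```text
time: 3.6
tool_pos: [0.4551, -0.2663, 0.1173]
tool_rot: [-0.722, 1.565, -0.692]
contact_force: [-0.3, -0.5, -1.5]
opening: 0.0121
```

```bash
python3 - <<'E'
from cell import robot
from h import *
s=robot.observe(); print(delta(s,[.5474,-.0163,.11],np.radians(-4.55)),s['tool_pos'],s['contact_force'],s['opening'])
E
```

```text
(array([0.0068, 0.2471, 0.0996]), array([6.25, 0.25, 0.19])) [ 0.45510471 -0.26625488  0.11725772] [-0.28278163 -0.53604508 -1.46056603] 0.012069612570182636
```

>>> move_arm:
  deltas:
    - {"dp": [0, 0.04, 0.015], "turn": [1, 0, 0]}
    - {"dp": [0, 0.08, 0.03], "turn": [2, 0, 0]}
    - {"dp": [0, 0.12, 0.05], "turn": [3, 0, 0]}
    - {"dp": [0, 0.16, 0.07], "turn": [5, 0, 0]}
    - {"dp": [0, 0.2, 0.085], "turn": [6.2, 0, 0]}
    - {"dp": [0, 0.23, 0.095], "turn": [6.2, 0, 0]}
    - {"dp": [0, 0.247, 0.0995], "turn": [6.2, 0, 0]}
    - {"dp": [0, 0.247, 0.0995], "turn": [6.2, 0, 0]}
    - {"dp": [0, 0.247, 0.0995], "turn": [6.2, 0, 0]}

```text
time: 4.5
tool_pos: [0.5453, -0.0154, 0.1135]
tool_rot: [-2.994, 1.569, -3.071]
contact_force: [0.0, -0.3, -0.8]
opening: 0.0119
```

```bash
python3 - <<'E'
from cell import robot
from h import *
s=robot.observe(); print(delta(s,[.5474,-.0163,.06],np.radians(-4.55)),s['tool_pos'],s['contact_force'],s['opening'])
i=robot.camera_info('wrist');p,d=robot.read_camera('wrist');cv2.imwrite('pics/w3.png',p[:,:,::-1]); np.savez('w3.npz',p=p,d=d,**i)
E
```

```text
(array([ 0.0535, -0.0007,  0.0023]), array([ 0.11, -0.12,  0.02])) [ 0.54527535 -0.01541063  0.11347905] [ 0.0465187  -0.31318621 -0.83813457] 0.011886965975937235
```

View pics/w3.png

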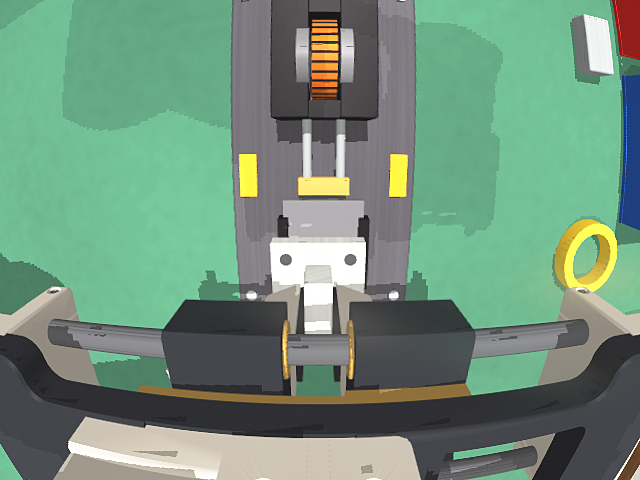

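```bash
python3 - <<'E'
from h import *
f=np.load('w3.npz');p=f['p']; i={k:f[k] for k in('fx','fy','cx','cy','R','t')}
yaw=np.radians(-4.55);c0=np.array([.553,.0535])
def loc(X): 
    d=X[:2]-c0; return np.round(1000*np.array([np.cos(yaw)*d[0]+np.sin(yaw)*d[1],-np.sin(yaw)*d[0]+np.cos(yaw)*d[1]]),1)
for r,cols,z,n in [(150,(200,450),.012,'plate'),(186,(280,370),.0295,'jaw'),(260,(250,385),.0985+.01,'bracket'),(212,(270,375),.02,'floor/guide')]:
    g=p[r-1:r+2].astype(int).mean(0); e=np.abs(np.diff(g,axis=0)).sum(1)
    us=[u for u in range(*cols) if e[u]>40]
    print(n,[(u,tuple(loc(wcast(i,u+.5,r,z)))) for u in us])
for u in (287,359): print('guide inner top?',loc(wcast(i,u,225,.026)))
print('jaw face', loc(wcast(i,323,195,.0295)), loc(wcast(i,323,195,.022)))
for u,v in [(286,259),(350,259)]: print('hole',loc(wcast(i,u,v,.1085)))
cv2.imwrite('pics/w3c.png',cv2.resize(p[165:305,220:420],None,fx=4,fy=4,interpolation=cv2.INTER_CUBIC)[:,:,::-1])
E
```

```text
plate [(231, (np.float64(-63.4), np.float64(-2.0))), (232, (np.float64(-62.7), np.float64(-2.1))), (233, (np.float64(-62.0), np.float64(-2.1))), (302, (np.float64(-13.6), np.float64(-3.0))), (303, (np.float64(-12.9), np.float64(-3.0))), (309, (np.float64(-8.7), np.float64(-3.0))), (310, (np.float64(-8.1), np.float64(-3.0))), (333, (np.float64(7.8), np.float64(-3.0))), (334, (np.float64(8.5), np.float64(-3.0))), (335, (np.float64(9.1), np.float64(-3.0))), (336, (np.float64(9.8), np.float64(-3.0))), (337, (np.float64(10.5), np.float64(-2.9))), (343, (np.float64(14.7), np.float64(-2.9))), (344, (np.float64(15.3), np.float64(-2.9))), (345, (np.float64(16.0), np.float64(-2.9))), (412, (np.float64(63.4), np.float64(-1.4))), (414, (np.float64(64.9), np.float64(-1.4)))]
jaw [(296, (np.float64(-16.8), np.float64(-25.8))), (297, (np.float64(-16.2), np.float64(-25.8))), (298, (np.float64(-15.5), np.float64(-25.8))), (348, (np.float64(17.1), np.float64(-25.6))), (349, (np.float64(17.7), np.float64(-25.6)))]
bracket [(269, (np.float64(-25.2), np.float64(-48.9))), (270, (np.float64(-24.7), np.float64(-48.9))), (279, (np.float64(-20.5), np.float64(-48.9))), (290, (np.float64(-15.4), np.float64(-48.9))), (291, (np.float64(-14.9), np.float64(-48.9))), (343, (np.float64(9.1), np.float64(-48.8))), (344, (np.float64(9.6), np.float64(-48.8))), (355, (np.float64(14.7), np.float64(-48.8))), (356, (np.float64(15.1), np.float64(-48.8))), (364, (np.float64(18.9), np.float64(-48.8))), (365, (np.float64(19.3), np.float64(-48.8))), (367, (np.float64(20.3), np.float64(-48.8))), (368, (np.float64(20.7), np.float64(-48.8)))]
floor/guide [(282, (np.float64(-27.2), np.float64(-45.2))), (362, (np.float64(27.9), np.float64(-45.0))), (363, (np.float64(28.6), np.float64(-45.0)))]
guide inner top? [-23.8 -52.9]
guide inner top? [ 25.1 -52.8]
jaw face [  0.5 -31.7] [  0.6 -33. ]
hole [-17.5 -48.4]
hole [ 12.1 -48.3]
```

View pics/w3c.png

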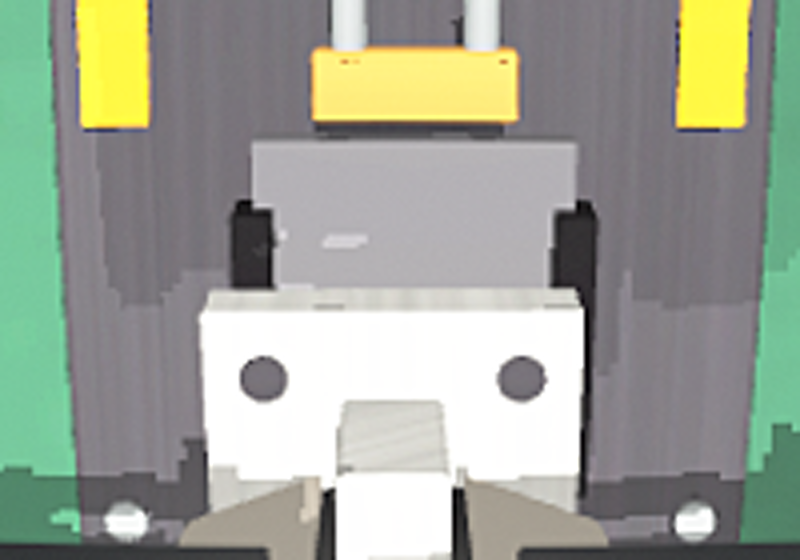

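```bash
python3 - <<'E'
from cell import robot
from h import *
f=np.load('w3.npz'); i={k:f[k] for k in('fx','fy','cx','cy','R','t')}
yaw=np.radians(-4.55);c0=np.array([.553,.0535])
def loc(X): 
    d=X[:2]-c0; return np.round(1000*np.array([np.cos(yaw)*d[0]+np.sin(yaw)*d[1],-np.sin(yaw)*d[0]+np.cos(yaw)*d[1]]),1)
print([loc(wcast(i,u,242,.1087)) for u in (271,365)])
print('floor front edge',loc(wcast(i,323,200.5,.02)))
s=robot.observe(); print('tcp loc',loc(s['tool_pos']),s['tool_pos'])
# target tcp local: bracket centre local (0.6,-71)
E
```

```text
[array([-24.1, -40.2]), array([ 18.7, -40. ])]
floor front edge [  0.6 -37.1]
tcp loc [ -2.1 -69.9] [ 0.54536524 -0.01601749  0.11376412]
```

>>> move_arm:
  deltas:
    - {"dp": [0, -0.001, 0.003], "turn": [0, 0, 0]}
    - {"dp": [0.02, -0.001, 0.003], "turn": [0, 0, 0]}
    - {"dp": [0.04, -0.001, 0.003], "turn": [0, 0, 0]}
    - {"dp": [0.055, -0.001, 0.003], "turn": [0, 0, 0]}
    - {"dp": [0.06, -0.001, 0.003], "turn": [0, 0, 0]}
    - {"dp": [0.06, -0.001, 0.003], "turn": [0, 0, 0]}
    - {"dp": [0.06, -0.001, 0.003], "turn": [0, 0, 0]}

```text
time: 5.25
tool_pos: [0.5494, -0.0172, 0.0554]
tool_rot: [-0.19, 1.57, -0.269]
contact_force: [-0.2, 0.5, -1.1]
opening: 0.0116
```

```bash
python3 - <<'E'
from cell import robot
from h import *
yaw=np.radians(-4.55);c0=np.array([.553,.0535])
def loc(X): 
    d=X[:2]-c0; return np.round(1000*np.array([np.cos(yaw)*d[0]+np.sin(yaw)*d[1],-np.sin(yaw)*d[0]+np.cos(yaw)*d[1]]),1)
s=robot.observe(); print('tcp loc',loc(s['tool_pos']),s['tool_pos'],s['contact_force'],delta(s,s['tool_pos'],yaw))
i=robot.camera_info('wrist');p,d=robot.read_camera('wrist');cv2.imwrite('pics/w4.png',cv2.resize(p[150:330,210:430],None,fx=3.6,fy=3.3)[:,:,::-1]); np.savez('w4.npz',p=p,d=d,**i)
E
```

```text
tcp loc [  2.1 -70.8] [ 0.54942893 -0.01722564  0.05535336] [-0.17245204  0.45329699 -1.1082222 ] (array([0., 0., 0.]), array([0.01, 0.07, 0.01]))
```

View pics/w4.png

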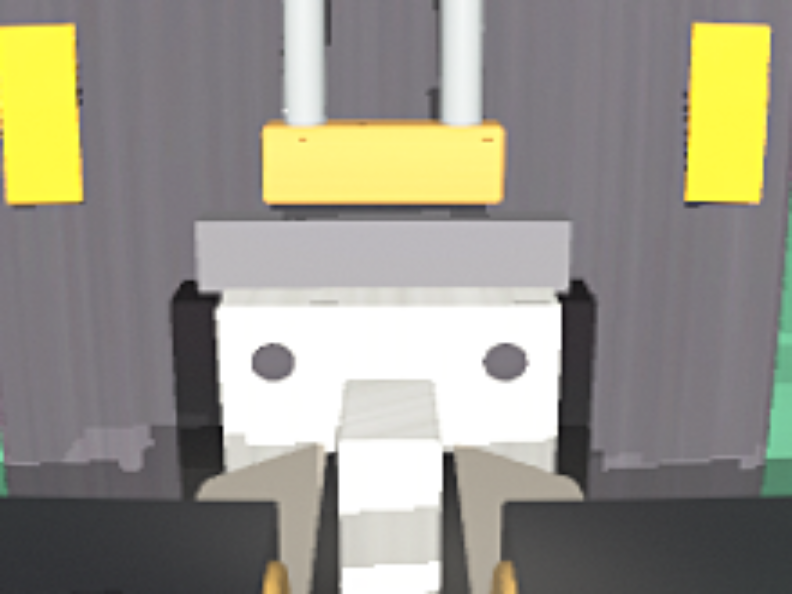

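>>> move_arm:
  deltas:
    - {"dp": [0, 0, -0.0012], "turn": [0, 0, 0]}
    - {"dp": [0.006, 0, -0.0012], "turn": [0, 0, 0]}
    - {"dp": [0.012, 0, -0.0012], "turn": [0, 0, 0]}
    - {"dp": [0.016, 0, -0.0012], "turn": [0, 0, 0]}
    - {"dp": [0.018, 0, -0.0012], "turn": [0, 0, 0]}
    - {"dp": [0.018, 0, -0.0012], "turn": [0, 0, 0]}

```text
time: 5.9
tool_pos: [0.5475, -0.0165, 0.0362]
tool_rot: [-3.136, 1.57, 3.069]
contact_force: [-0.2, -0.4, -1.5]
opening: 0.0118
```

```bash
cat >> h.py <<'E'
yaw=np.radians(-4.55);c0=np.array([.553,.0535])
def loc(X): 
    d=X[:2]-c0; return np.round(1000*np.array([np.cos(yaw)*d[0]+np.sin(yaw)*d[1],-np.sin(yaw)*d[0]+np.cos(yaw)*d[1]]),1)
E
python3 - <<'E'
from cell import robot
from h import *
s=robot.observe(); print('tcp loc',loc(s['tool_pos']),s['tool_pos'],s['contact_force'],delta(s,s['tool_pos'],yaw))
i=robot.camera_info('wrist');p,d=robot.read_camera('wrist');cv2.imwrite('pics/w5.png',cv2.resize(p[150:330,210:430],None,fx=3.6,fy=3.3)[:,:,::-1]); np.savez('w4.npz',p=p,d=d,**i)
E
```

```text
tcp loc [  0.  -70.2] [ 0.54745093 -0.01652887  0.03617755] [-0.18949021 -0.38931665 -1.4563312 ] (array([0., 0., 0.]), array([ 0.05, -0.05,  0.  ]))
```

View pics/w5.png

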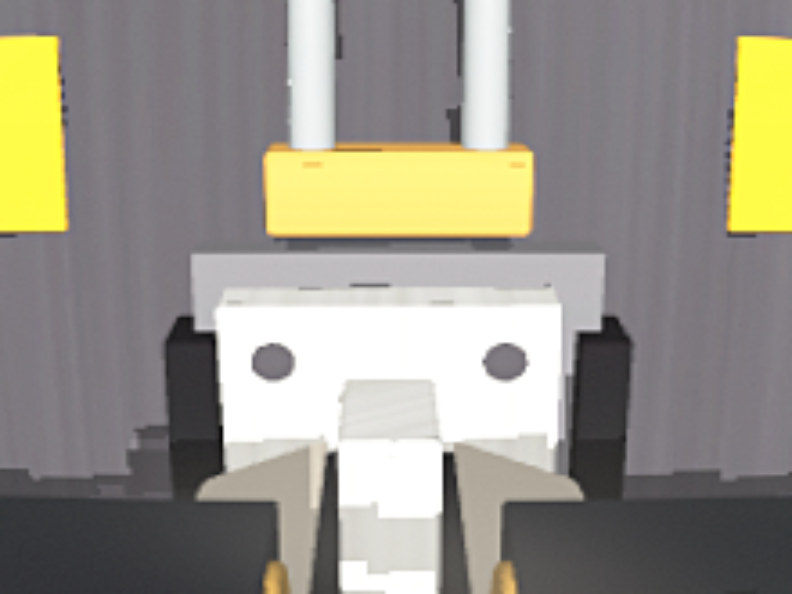

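>>> move_arm:
  deltas:
    - {"dp": [0, 0, 0.001], "turn": [0, 0, 0]}
    - {"dp": [0, 0, 0.001], "turn": [0, 0, 0]}
    - {"dp": [0.0005, 0, 0.001], "turn": [0, 0, 0]}
    - {"dp": [0.001, 0, 0.001], "turn": [0, 0, 0]}
    - {"dp": [0.001, 0, 0.001], "turn": [0, 0, 0]}
    - {"dp": [0.001, 0, 0.001], "turn": [0, 0, 0]}

```text
time: 6.55
tool_pos: [0.5487, -0.0167, 0.0357]
tool_rot: [-1.357, 1.571, -1.436]
contact_force: [0.4, -0.9, -1.0]
opening: 0.0122
```

```bash
python3 - <<'E'
from cell import robot
from h import *
s=robot.observe(); print('tcp loc',loc(s['tool_pos']),s['tool_pos'],s['contact_force'],delta(s,s['tool_pos'],yaw))
i=robot.camera_info('wrist');p,d=robot.read_camera('wrist');cv2.imwrite('pics/w6.png',cv2.resize(p[150:330,210:430],None,fx=3.6,fy=3.3)[:,:,::-1]); np.savez('w4.npz',p=p,d=d,**i)
E
```

```text
tcp loc [  1.3 -70.3] [ 0.54869047 -0.01665867  0.0357178 ] [ 0.39199176 -0.93483123 -0.99787478] (array([0., 0., 0.]), array([0.05, 0.  , 0.01]))
```

View pics/w6.png

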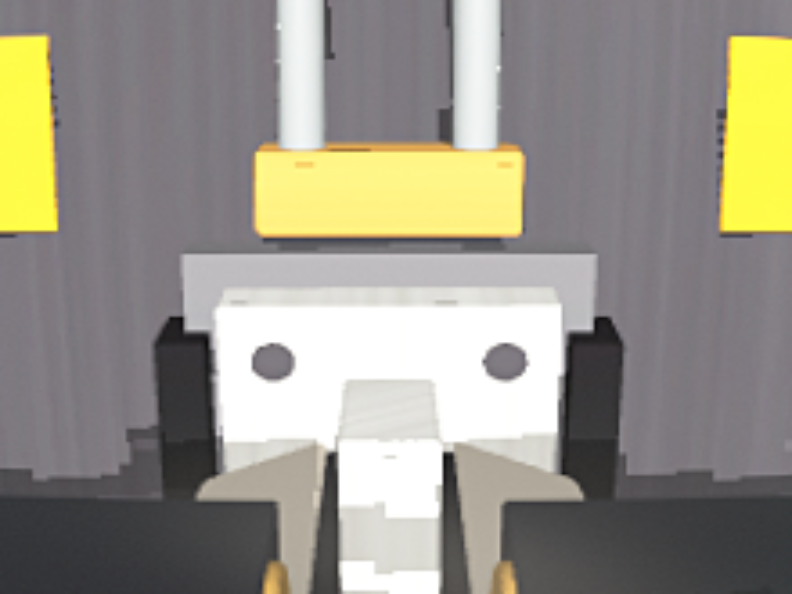

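The bracket is centred between the guides (388 against 388–389 px in the crop). Lowering slowly to contact.

>>> move_arm:
  deltas:
    - {"dp": [0.0005, 0, 0], "turn": [0, 0, 0]}
    - {"dp": [0.001, 0, 0], "turn": [0, 0, 0]}
    - {"dp": [0.001, 0, 0], "turn": [0, 0, 0]}
    - {"dp": [0.001, 0, 0], "turn": [0, 0, 0]}

```text
time: 7.0
tool_pos: [0.5487, -0.0167, 0.0348]
tool_rot: [-0.669, 1.571, -0.748]
contact_force: [-0.1, 0.1, -0.1]
opening: 0.0117
```

>>> move_arm:
  deltas:
    - {"dp": [0.0005, 0, 0], "turn": [0, 0, 0]}
    - {"dp": [0.0005, 0, 0], "turn": [0, 0, 0]}
    - {"dp": [0.0005, 0, 0], "turn": [0, 0, 0]}

```text
time: 7.3
tool_pos: [0.5488, -0.0167, 0.0348]
tool_rot: [-0.456, 1.57, -0.535]
contact_force: [-2.1, 1.0, 5.3]
opening: 0.0121
```

>>> move_arm:
  deltas:
    - {"dp": [0, 0, 0], "turn": [0, 0, 0]}
    - {"dp": [0, 0, 0], "turn": [0, 0, 0]}
    - {"dp": [0, 0, 0], "turn": [0, 0, 0]}
    - {"dp": [-0.005, 0, 0], "turn": [0, 0, 0]}
    - {"dp": [-0.02, 0, 0], "turn": [0, 0, 0]}
    - {"dp": [-0.045, 0, 0], "turn": [0, 0, 0]}
    - {"dp": [-0.075, 0, 0], "turn": [0, 0, 0]}
    - {"dp": [-0.1, 0, 0], "turn": [0, 0, 0]}
    - {"dp": [-0.1, 0, 0], "turn": [0, 0, 0]}
  hand: 0.04

```text
time: 8.2
tool_pos: [0.5509, -0.017, 0.1381]
tool_rot: [-0.1, 1.563, -0.179]
contact_force: [0.5, 0.3, 0.2]
opening: 0.0397
```

```bash
python3 - <<'E'
from cell import robot
from h import *
s=robot.observe(); print('tcp loc',loc(s['tool_pos']),s['tool_pos'],s['contact_force'],delta(s,s['tool_pos'],yaw))
i=robot.camera_info('wrist');p,d=robot.read_camera('wrist');cv2.imwrite('pics/w7.png',p[:,:,::-1]); np.savez('w7.npz',p=p,d=d,**i)
X=lambda lx,ly,z:np.array([c0[0]+(np.cos(yaw)*lx-np.sin(yaw)*ly)/1000,c0[1]+(np.sin(yaw)*lx+np.cos(yaw)*ly)/1000,z])
t=X(0.5,65,.12); print(t, delta(s,t,yaw))
E
```

```text
tcp loc [  3.5 -70.4] [ 0.5508688  -0.01698632  0.13805496] [0.50730924 0.28869279 0.16444097] (array([0., 0., 0.]), array([0.05, 0.42, 0.04]))
[0.55865481 0.11825549 0.12      ] (array([ 0.0179,  0.1354, -0.003 ]), array([0.05, 0.42, 0.04]))
```

View pics/w7.png

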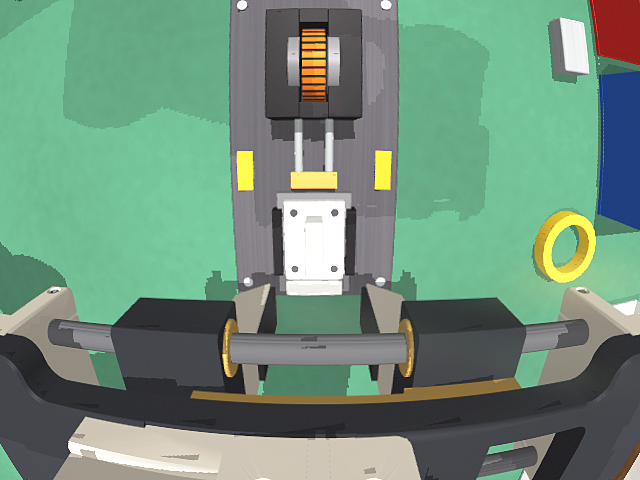

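>>> move_arm:
  deltas:
    - {"dp": [0, 0.04, -0.0005], "turn": [0, 0, 0]}
    - {"dp": [0, 0.08, -0.002], "turn": [0, 0, 0]}
    - {"dp": [0, 0.115, -0.003], "turn": [0, 0, 0]}
    - {"dp": [0.01, 0.133, -0.003], "turn": [0, 0, 0]}
    - {"dp": [0.03, 0.1355, -0.003], "turn": [0, 0, 0]}
    - {"dp": [0.045, 0.1355, -0.003], "turn": [0, 0, 0]}
    - {"dp": [0.045, 0.1355, -0.003], "turn": [0, 0, 0]}
    - {"dp": [0.045, 0.1355, -0.003], "turn": [0, 0, 0]}
  hand: 0.0
  squeeze: 10

```text
time: 9.05
tool_pos: [0.5559, 0.1186, 0.0885]
tool_rot: [-2.951, 1.569, -3.029]
contact_force: [0.5, -0.1, -0.1]
opening: 0.0004
```

```bash
python3 - <<'E'
from cell import robot
from h import *
f=np.load('w7.npz'); 
s=robot.observe(); print('tcp loc',loc(s['tool_pos']),s['tool_pos'],s['contact_force'],s['opening'],delta(s,s['tool_pos'],yaw))
i=robot.camera_info('wrist');p,d=robot.read_camera('wrist');cv2.imwrite('pics/w8.png',p[:,:,::-1])
j=robot.camera_info('top'); d0=np.load('top0.npz')['d'];W=cloud(j,d0); print(W[226:232,276:290,2].round(3))
pt,dt=robot.read_camera('scene');cv2.imwrite('pics/s8.png',pt[:,:,::-1])
E
```

```text
tcp loc [-2.3 65.1] [0.5558772  0.1185517  0.08847642] [ 0.45714938 -0.06990962 -0.08655556] 0.0004024221795574626 (array([0., 0., 0.]), array([ 0.04, -0.11,  0.02]))
[[0.065 0.067 0.064 0.065 0.064 0.069 0.067 0.07  0.073 0.067 0.062 0.048
  0.052 0.055]
 [0.066 0.068 0.066 0.065 0.068 0.072 0.063 0.064 0.07  0.067 0.06  0.067
  0.067 0.06 ]
 [0.059 0.065 0.069 0.066 0.066 0.068 0.07  0.069 0.068 0.062 0.066 0.061
  0.063 0.061]
 [0.067 0.067 0.068 0.066 0.068 0.068 0.065 0.069 0.067 0.061 0.061 0.067
  0.062 0.061]
 [0.06  0.066 0.067 0.066 0.066 0.063 0.065 0.066 0.067 0.064 0.068 0.062
  0.062 0.056]
 [0.063 0.064 0.068 0.067 0.067 0.07  0.066 0.068 0.067 0.067 0.065 0.061
  0.061 0.062]]
```

View pics/w8.png

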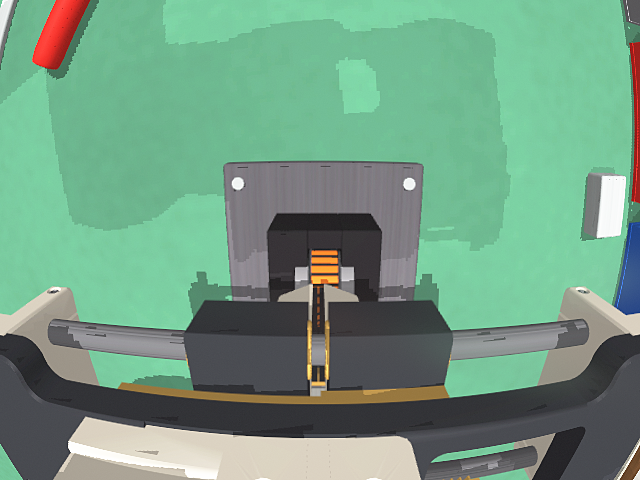

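View pics/s8.png

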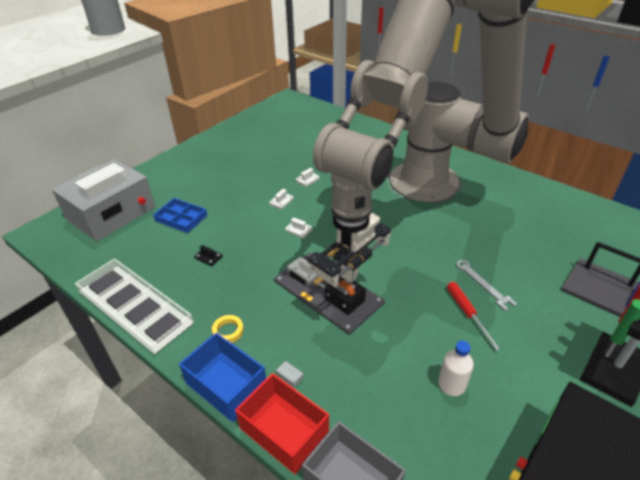

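>>> move_arm:
  deltas:
    - {"dp": [0.005, -0.002, 0.0025], "turn": [0, 0, 0]}
    - {"dp": [0.01, -0.002, 0.0025], "turn": [0, 0, 0]}
    - {"dp": [0.012, -0.002, 0.0025], "turn": [0, 0, 0]}
    - {"dp": [0.012, -0.002, 0.0025], "turn": [0, 0, 0]}
    - {"dp": [0.012, -0.002, 0.0025], "turn": [0, 0, 0]}

```text
time: 9.65
tool_pos: [0.5587, 0.1165, 0.0772]
tool_rot: [-1.271, 1.571, -1.35]
contact_force: [-1.0, -0.2, 0.2]
opening: 0.0006
```

>>> move_arm:
  deltas:
    - {"dp": [0.0005, 0, 0], "turn": [0, 0, 0]}
    - {"dp": [0.001, 0, 0], "turn": [0, 0, 0]}
    - {"dp": [0.0015, 0, 0], "turn": [0, 0, 0]}
    - {"dp": [0.0015, 0, 0], "turn": [0, 0, 0]}

```text
time: 10.05
tool_pos: [0.5587, 0.1165, 0.0757]
tool_rot: [-1.778, 1.571, -1.857]
contact_force: [-0.3, -0.3, -0.5]
opening: 0.0008
```

>>> move_arm:
  deltas:
    - {"dp": [0.0005, 0, 0], "turn": [0, 0, 0]}
    - {"dp": [0.001, 0, 0], "turn": [0, 0, 0]}
    - {"dp": [0.0015, 0, 0], "turn": [0, 0, 0]}
    - {"dp": [0.002, 0, 0], "turn": [0, 0, 0]}
    - {"dp": [0.0025, 0, 0], "turn": [0, 0, 0]}
    - {"dp": [0.003, 0, 0], "turn": [0, 0, 0]}
    - {"dp": [0.003, 0, 0], "turn": [0, 0, 0]}

```text
time: 10.75
tool_pos: [0.5587, 0.1164, 0.0726]
tool_rot: [-2.369, 1.571, -2.447]
contact_force: [-0.4, 0.6, -0.4]
opening: 0.0006
```

>>> move_arm:
  deltas:
    - {"dp": [0.0004, 0, 0], "turn": [0, 0, 0]}
    - {"dp": [0.0008, 0, 0], "turn": [0, 0, 0]}
    - {"dp": [0.0012, 0, 0], "turn": [0, 0, 0]}
    - {"dp": [0.0012, 0, 0], "turn": [0, 0, 0]}

```text
time: 11.15
tool_pos: [0.5586, 0.1165, 0.0714]
tool_rot: [-2.445, 1.571, -2.523]
contact_force: [-0.3, 0.5, -0.6]
opening: 0.0007
```

>>> move_arm:
  deltas:
    - {"dp": [0.0003, 0, 0], "turn": [0, 0, 0]}
    - {"dp": [0.0006, 0, 0], "turn": [0, 0, 0]}
    - {"dp": [0.0006, 0, 0], "turn": [0, 0, 0]}

```text
time: 11.45
tool_pos: [0.5586, 0.1165, 0.0708]
tool_rot: [-2.276, 1.571, -2.355]
contact_force: [-0.2, 0.5, -0.6]
opening: 0.0005
```

>>> move_arm:
  deltas:
    - {"dp": [0.0004, 0, 0], "turn": [0, 0, 0]}
    - {"dp": [0.0008, 0, 0], "turn": [0, 0, 0]}
    - {"dp": [0.0008, 0, 0], "turn": [0, 0, 0]}

```text
time: 11.75
tool_pos: [0.5587, 0.1165, 0.07]
tool_rot: [-2.337, 1.571, -2.416]
contact_force: [0.3, -0.7, -1.2]
opening: 0.0003
```

>>> move_arm:
  deltas:
    - {"dp": [0.0004, 0, 0], "turn": [0, 0, 0]}
    - {"dp": [0.0008, 0, 0], "turn": [0, 0, 0]}
    - {"dp": [0.0008, 0, 0], "turn": [0, 0, 0]}

```text
time: 12.05
tool_pos: [0.5587, 0.1165, 0.0692]
tool_rot: [-2.393, 1.571, -2.472]
contact_force: [0.2, 0.7, 0.8]
opening: 0.0002
```

>>> move_arm:
  deltas:
    - {"dp": [0.0003, 0, 0], "turn": [0, 0, 0]}
    - {"dp": [0.0006, 0, 0], "turn": [0, 0, 0]}
    - {"dp": [0.0006, 0, 0], "turn": [0, 0, 0]}

```text
time: 12.35
tool_pos: [0.5587, 0.1165, 0.0687]
tool_rot: [-1.81, 1.571, -1.888]
contact_force: [-0.2, 0.7, -0.3]
opening: 0.0006
```

>>> move_arm:
  deltas:
    - {"dp": [0.0003, 0, 0], "turn": [0, 0, 0]}
    - {"dp": [0.0006, 0, 0], "turn": [0, 0, 0]}
    - {"dp": [0.0006, 0, 0], "turn": [0, 0, 0]}

```text
time: 12.65
tool_pos: [0.5587, 0.1165, 0.0682]
tool_rot: [-0.461, 1.571, -0.539]
contact_force: [-0.8, 0.1, 1.6]
opening: 0.0004
```

>>> move_arm:
  deltas:
    - {"dp": [0.0003, 0, 0], "turn": [0, 0, 0]}
    - {"dp": [0.0006, 0, 0], "turn": [0, 0, 0]}
    - {"dp": [0.0006, 0, 0], "turn": [0, 0, 0]}

```text
time: 12.95
tool_pos: [0.5588, 0.1165, 0.0681]
tool_rot: [-0.061, 1.57, -0.139]
contact_force: [-1.5, -0.1, 6.4]
opening: 0.0005
```

>>> move_arm:
  deltas:
    - {"dp": [0, -0.001, 0], "turn": [0, 0, 0]}
    - {"dp": [0, -0.002, 0], "turn": [0, 0, 0]}
    - {"dp": [0, -0.003, 0], "turn": [0, 0, 0]}
    - {"dp": [0, -0.004, 0], "turn": [0, 0, 0]}
    - {"dp": [0, -0.005, 0], "turn": [0, 0, 0]}

```text
time: 13.45
tool_pos: [0.5585, 0.1121, 0.0681]
tool_rot: [0.914, 1.57, 0.835]
contact_force: [-1.5, 2.5, 5.1]
opening: 0.0006
```

>>> move_arm:
  deltas:
    - {"dp": [0, -0.001, 0], "turn": [0, 0, 0]}
    - {"dp": [0, -0.002, 0], "turn": [0, 0, 0]}
    - {"dp": [0, -0.003, 0], "turn": [0, 0, 0]}
    - {"dp": [0, -0.004, 0], "turn": [0, 0, 0]}
    - {"dp": [0, -0.005, 0], "turn": [0, 0, 0]}

```text
time: 13.95
tool_pos: [0.558, 0.1071, 0.0681]
tool_rot: [0.97, 1.57, 0.892]
contact_force: [-1.1, 3.3, 6.1]
opening: 0.0004
```

>>> move_arm:
  deltas:
    - {"dp": [0, -0.001, 0], "turn": [0, 0, 0]}
    - {"dp": [0, -0.002, 0], "turn": [0, 0, 0]}
    - {"dp": [0, -0.003, 0], "turn": [0, 0, 0]}
    - {"dp": [0, -0.004, 0], "turn": [0, 0, 0]}
    - {"dp": [0, -0.005, 0], "turn": [0, 0, 0]}
    - {"dp": [0, -0.006, 0], "turn": [0, 0, 0]}

```text
time: 14.55
tool_pos: [0.5576, 0.1012, 0.0681]
tool_rot: [0.895, 1.57, 0.816]
contact_force: [-2.0, 2.9, 5.9]
opening: 0.0006
```

```bash
python3 - <<'E'
from cell import robot
from h import *
s=robot.observe(); print('tcp loc',loc(s['tool_pos']),s['tool_pos'],s['contact_force'])
p,d=robot.read_camera('wrist');cv2.imwrite('pics/w9.png',p[:,:,::-1])
p,d=robot.read_camera('top');cv2.imwrite('pics/t9.png',cv2.resize(p[195:275,240:375],None,fx=5.5,fy=5.5,interpolation=cv2.INTER_CUBIC)[:,:,::-1])
E
```

```text
tcp loc [ 0.8 47.9] [0.55761754 0.10116409 0.06809947] [-1.97791823  2.90364799  5.85533655]
```

View pics/t9.png

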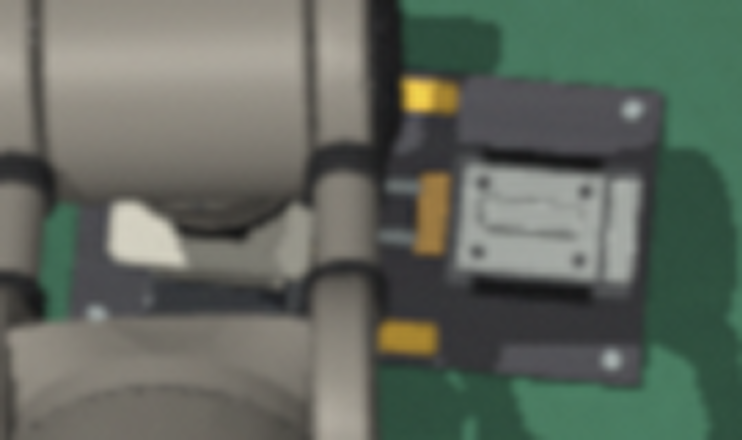

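>>> move_arm:
  deltas:
    - {"dp": [-0.004, 0, 0], "turn": [0, 0, 0]}
    - {"dp": [-0.006, 0.005, 0], "turn": [0, 0, 0]}
    - {"dp": [-0.006, 0.012, 0], "turn": [0, 0, 0]}
    - {"dp": [-0.005, 0.016, 0], "turn": [0, 0, 0]}
    - {"dp": [-0.003, 0.016, 0], "turn": [0, 0, 0]}
    - {"dp": [-0.002, 0.016, 0], "turn": [0, 0, 0]}
    - {"dp": [-0.001, 0.016, 0], "turn": [0, 0, 0]}
    - {"dp": [-0.0005, 0.016, 0], "turn": [0, 0, 0]}
    - {"dp": [0, 0.016, 0], "turn": [0, 0, 0]}
    - {"dp": [0, 0.016, 0], "turn": [0, 0, 0]}

```text
time: 15.65
tool_pos: [0.5586, 0.1164, 0.0681]
tool_rot: [0.18, 1.571, 0.101]
contact_force: [-3.0, 0.2, 6.4]
opening: 0.0007
```

>>> move_arm:
  deltas:
    - {"dp": [0, -0.001, 0], "turn": [0, 0, 0]}
    - {"dp": [0, -0.003, 0], "turn": [0, 0, 0]}
    - {"dp": [0, -0.005, 0], "turn": [0, 0, 0]}
    - {"dp": [0, -0.007, 0], "turn": [0, 0, 0]}
    - {"dp": [0, -0.009, 0], "turn": [0, 0, 0]}
    - {"dp": [0, -0.011, 0], "turn": [0, 0, 0]}
    - {"dp": [0, -0.013, 0], "turn": [0, 0, 0]}
    - {"dp": [0, -0.015, 0], "turn": [0, 0, 0]}
    - {"dp": [0, -0.016, 0], "turn": [0, 0, 0]}

```text
time: 16.55
tool_pos: [0.5574, 0.1009, 0.0681]
tool_rot: [1.266, 1.57, 1.187]
contact_force: [-1.1, 2.3, 4.9]
opening: 0.0004
```

>>> move_arm:
  deltas:
    - {"dp": [-0.004, 0, 0], "turn": [0, 0, 0]}
    - {"dp": [-0.006, 0.005, 0], "turn": [0, 0, 0]}
    - {"dp": [-0.006, 0.012, 0], "turn": [0, 0, 0]}
    - {"dp": [-0.005, 0.016, 0], "turn": [0, 0, 0]}
    - {"dp": [-0.003, 0.016, 0], "turn": [0, 0, 0]}
    - {"dp": [-0.002, 0.016, 0], "turn": [0, 0, 0]}
    - {"dp": [-0.001, 0.016, 0], "turn": [0, 0, 0]}
    - {"dp": [-0.0005, 0.016, 0], "turn": [0, 0, 0]}
    - {"dp": [0.0001, 0.016, 0], "turn": [0, 0, 0]}
    - {"dp": [0.0001, 0.016, 0], "turn": [0, 0, 0]}

```text
time: 17.55
tool_pos: [0.5586, 0.1164, 0.0681]
tool_rot: [0.209, 1.571, 0.13]
contact_force: [-3.1, 0.0, 5.7]
opening: 0.0005
```

>>> move_arm:
  deltas:
    - {"dp": [0, -0.001, 0], "turn": [0, 0, 0]}
    - {"dp": [0, -0.003, 0], "turn": [0, 0, 0]}
    - {"dp": [0, -0.005, 0], "turn": [0, 0, 0]}
    - {"dp": [0, -0.007, 0], "turn": [0, 0, 0]}
    - {"dp": [0, -0.009, 0], "turn": [0, 0, 0]}
    - {"dp": [0, -0.011, 0], "turn": [0, 0, 0]}
    - {"dp": [0, -0.013, 0], "turn": [0, 0, 0]}
    - {"dp": [0, -0.015, 0], "turn": [0, 0, 0]}
    - {"dp": [0, -0.016, 0], "turn": [0, 0, 0]}

```text
time: 18.45
tool_pos: [0.5574, 0.1009, 0.0681]
tool_rot: [1.239, 1.57, 1.16]
contact_force: [-3.6, 1.9, 6.1]
opening: 0.0006
```

```bash
python3 - <<'E'
from cell import robot
from h import *
s=robot.observe(); print('tcp loc',loc(s['tool_pos']),s['tool_pos'],s['contact_force'])
p,d=robot.read_camera('top');cv2.imwrite('pics/t10.png',cv2.resize(p[195:275,240:375],None,fx=5.5,fy=5.5,interpolation=cv2.INTER_CUBIC)[:,:,::-1])
E
```

```text
tcp loc [ 0.6 47.6] [0.55738232 0.10087889 0.06805317] [-3.57846219  1.85766648  6.10766744]
```

View pics/t10.png

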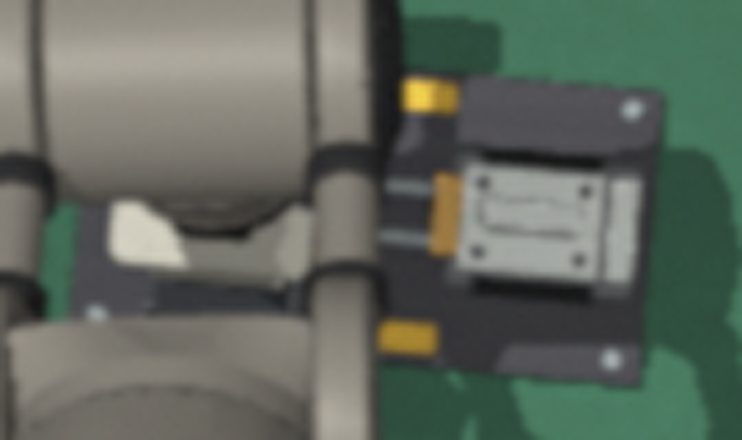

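>>> move_arm:
  deltas:
    - {"dp": [-0.004, 0, 0], "turn": [0, 0, 0]}
    - {"dp": [-0.006, 0.005, 0], "turn": [0, 0, 0]}
    - {"dp": [-0.006, 0.012, 0], "turn": [0, 0, 0]}
    - {"dp": [-0.005, 0.016, 0], "turn": [0, 0, 0]}
    - {"dp": [-0.003, 0.016, 0], "turn": [0, 0, 0]}
    - {"dp": [-0.002, 0.016, 0], "turn": [0, 0, 0]}
    - {"dp": [-0.001, 0.016, 0], "turn": [0, 0, 0]}
    - {"dp": [-0.0005, 0.016, 0], "turn": [0, 0, 0]}
    - {"dp": [0.0001, 0.016, 0], "turn": [0, 0, 0]}
    - {"dp": [0.0001, 0.016, 0], "turn": [0, 0, 0]}

```text
time: 19.5
tool_pos: [0.5586, 0.1165, 0.0681]
tool_rot: [0.699, 1.571, 0.621]
contact_force: [-2.8, 0.6, 7.8]
opening: 0.0006
```

>>> move_arm:
  deltas:
    - {"dp": [0, -0.001, 0], "turn": [0, 0, 0]}
    - {"dp": [0, -0.002, 0], "turn": [0, 0, 0]}
    - {"dp": [0, -0.003, 0], "turn": [0, 0, 0]}
    - {"dp": [0, -0.004, 0], "turn": [0, 0, 0]}
    - {"dp": [0, -0.005, 0], "turn": [0, 0, 0]}

```text
time: 20.0
tool_pos: [0.5583, 0.112, 0.0681]
tool_rot: [1.211, 1.57, 1.132]
contact_force: [-2.2, 4.2, 6.4]
opening: 0.0008
```

>>> move_arm:
  deltas:
    - {"dp": [0, -0.001, 0], "turn": [0, 0, 0]}
    - {"dp": [0, -0.002, 0], "turn": [0, 0, 0]}
    - {"dp": [0, -0.003, 0], "turn": [0, 0, 0]}
    - {"dp": [0, -0.004, 0], "turn": [0, 0, 0]}
    - {"dp": [0, -0.005, 0], "turn": [0, 0, 0]}

```text
time: 20.5
tool_pos: [0.5579, 0.107, 0.0681]
tool_rot: [1.177, 1.57, 1.098]
contact_force: [-3.4, 2.4, 6.9]
opening: 0.0005
```

```bash
python3 - <<'E'
from cell import robot
from h import *
s=robot.observe(); print('tcp loc',loc(s['tool_pos']),s['tool_pos'],s['contact_force'])
p,d=robot.read_camera('top');cv2.imwrite('pics/t11.png',cv2.resize(p[195:275,240:375],None,fx=5.5,fy=5.5,interpolation=cv2.INTER_CUBIC)[:,:,::-1])
E
```

```text
tcp loc [ 0.6 53.7] [0.55787277 0.10703175 0.06808416] [-3.4212979   2.44552773  6.90303456]
```

View pics/t11.png

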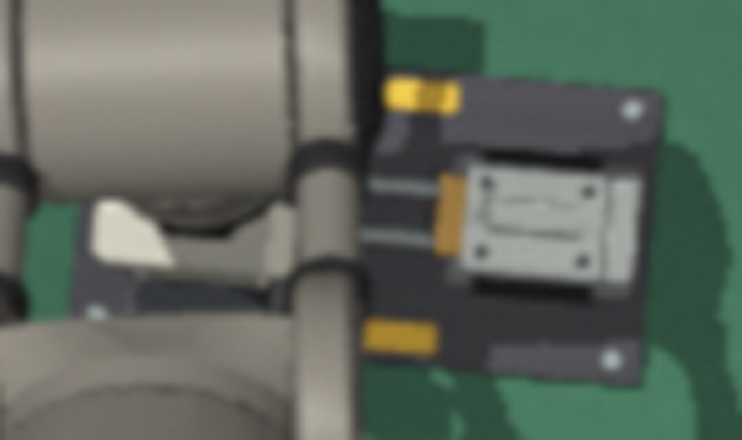

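>>> move_arm:
  deltas:
    - {"dp": [0, -0.001, 0], "turn": [0, 0, 0]}
    - {"dp": [0, -0.002, 0], "turn": [0, 0, 0]}
    - {"dp": [0, -0.003, 0], "turn": [0, 0, 0]}

```text
time: 20.85
tool_pos: [0.5576, 0.104, 0.0681]
tool_rot: [1.217, 1.57, 1.138]
contact_force: [-2.7, 3.2, 6.5]
opening: 0.0002
```

>>> move_arm:
  deltas:
    - {"dp": [0, -0.001, 0], "turn": [0, 0, 0]}
    - {"dp": [0, -0.002, 0], "turn": [0, 0, 0]}
    - {"dp": [0, -0.003, 0], "turn": [0, 0, 0]}

```text
time: 21.15
tool_pos: [0.5574, 0.101, 0.0681]
tool_rot: [1.175, 1.57, 1.096]
contact_force: [-2.3, 2.5, 6.3]
opening: 0.0001
```

```bash
python3 - <<'E'
from cell import robot
from h import *
s=robot.observe(); print('tcp loc',loc(s['tool_pos']),s['tool_pos'],s['contact_force'])
p,d=robot.read_camera('top');cv2.imwrite('pics/t12.png',cv2.resize(p[195:275,240:375],None,fx=5.5,fy=5.5,interpolation=cv2.INTER_CUBIC)[:,:,::-1])
E
```

```text
tcp loc [ 0.6 47.7] [0.55739992 0.10101263 0.0680652 ] [-2.29921616  2.51184736  6.30384895]
```

View pics/t12.png

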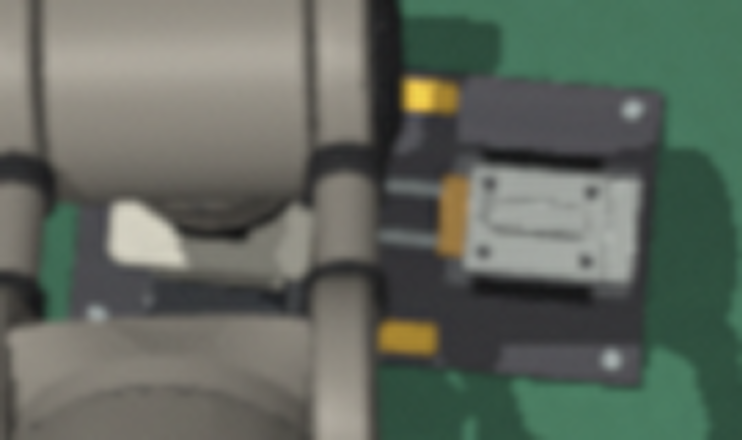

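>>> move_arm:
  deltas:
    - {"dp": [-0.004, 0, 0], "turn": [0, 0, 0]}
    - {"dp": [-0.006, 0.005, 0], "turn": [0, 0, 0]}
    - {"dp": [-0.006, 0.012, 0], "turn": [0, 0, 0]}
    - {"dp": [-0.005, 0.016, 0], "turn": [0, 0, 0]}
    - {"dp": [-0.003, 0.016, 0], "turn": [0, 0, 0]}
    - {"dp": [-0.002, 0.016, 0], "turn": [0, 0, 0]}
    - {"dp": [-0.001, 0.016, 0], "turn": [0, 0, 0]}
    - {"dp": [-0.0005, 0.016, 0], "turn": [0, 0, 0]}
    - {"dp": [0.0001, 0.016, 0], "turn": [0, 0, 0]}
    - {"dp": [0.0001, 0.016, 0], "turn": [0, 0, 0]}

```text
time: 22.2
tool_pos: [0.5586, 0.1165, 0.068]
tool_rot: [0.64, 1.571, 0.561]
contact_force: [-2.8, -0.0, 7.5]
opening: 0.0005
```

>>> move_arm:
  deltas:
    - {"dp": [0, -0.001, 0], "turn": [0, 0, 0]}
    - {"dp": [0, -0.002, 0], "turn": [0, 0, 0]}
    - {"dp": [0, -0.002, 0], "turn": [0, 0, 0]}

```text
time: 22.5
tool_pos: [0.5585, 0.1149, 0.0681]
tool_rot: [1.201, 1.57, 1.121]
contact_force: [-3.2, 1.1, 7.3]
opening: 0.0002
```

>>> move_arm:
  deltas:
    - {"dp": [0, -0.001, 0], "turn": [0, 0, 0]}
    - {"dp": [0, -0.002, 0], "turn": [0, 0, 0]}
    - {"dp": [0, -0.002, 0], "turn": [0, 0, 0]}

```text
time: 22.8
tool_pos: [0.5587, 0.1133, 0.0681]
tool_rot: [0.927, 1.569, 0.848]
contact_force: [-1.8, 3.5, 7.2]
opening: 0.0001
```

>>> move_arm:
  deltas:
    - {"dp": [0, -0.001, 0], "turn": [0, 0, 0]}
    - {"dp": [0, -0.002, 0], "turn": [0, 0, 0]}
    - {"dp": [0, -0.002, 0], "turn": [0, 0, 0]}

```text
time: 23.1
tool_pos: [0.5589, 0.1112, 0.0681]
tool_rot: [0.652, 1.568, 0.573]
contact_force: [-0.3, 3.7, 5.2]
opening: 0.0003
```

```bash
python3 - <<'E'
from cell import robot
from h import *
s=robot.observe(); print('tcp loc',loc(s['tool_pos']),s['tool_pos'],s['contact_force'])
p,d=robot.read_camera('top');cv2.imwrite('pics/t13.png',cv2.resize(p[195:275,240:375],None,fx=5.5,fy=5.5,interpolation=cv2.INTER_CUBIC)[:,:,::-1])
for k in range(3): robot.read_camera('top'); print(robot.observe()['contact_force'].round(2))
E
```

```text
tcp loc [ 1.3 57.9] [0.55888604 0.11116389 0.06811273] [-0.32430677  3.65287134  5.22299933]
[-0.87  4.15  5.68]
[-0.56  3.84  5.88]
[-0.03  3.04  5.89]
```

View pics/t13.png

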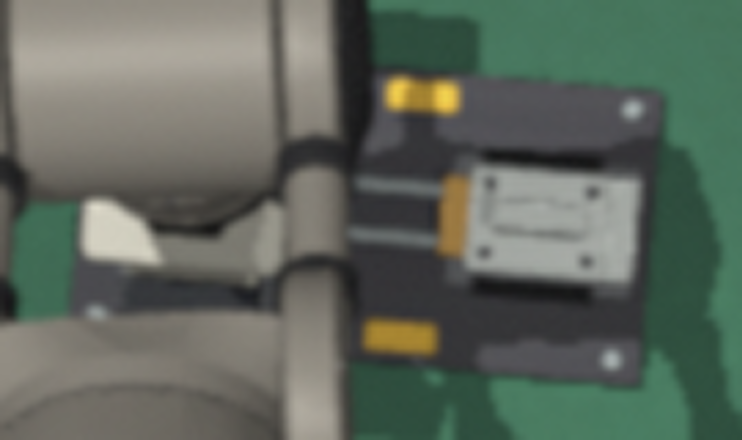

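>>> move_arm:
  deltas:
    - {"dp": [0.0001, 0, 0], "turn": [0, 0, 0]}
    - {"dp": [0.0002, 0, 0], "turn": [0, 0, 0]}
    - {"dp": [0.0002, 0, 0], "turn": [0, 0, 0]}

```text
time: 23.6
tool_pos: [0.5589, 0.1112, 0.0681]
tool_rot: [0.599, 1.568, 0.52]
contact_force: [-1.6, 4.3, 6.6]
opening: 0.0006
```

>>> move_arm:
  deltas:
    - {"dp": [0, -0.0007, 0], "turn": [0, 0, 0]}
    - {"dp": [0, -0.0015, 0], "turn": [0, 0, 0]}

```text
time: 23.8
tool_pos: [0.559, 0.11, 0.0681]
tool_rot: [0.684, 1.568, 0.605]
contact_force: [0.2, 4.3, 6.8]
opening: 0.0003
```

```bash
python3 - <<'E'
from cell import robot
from h import *
L=[]
for k in range(6): robot.read_camera('top'); L.append(robot.observe()['contact_force'])
print(np.mean(L,0).round(2)); s=robot.observe(); print(s['time'],s['tool_pos'])
E
```

```text
[-0.46  4.49  6.41]
24.1 [0.55897429 0.1099129  0.06811209]
```

Rim force ≈4.5 N means a clamping force of about 10 N. Lifting straight off and checking.

>>> move_arm:
  deltas:
    - {"dp": [-0.01, 0, 0], "turn": [0, 0, 0]}
    - {"dp": [-0.04, 0, 0], "turn": [0, 0, 0]}
    - {"dp": [-0.07, -0.01, 0], "turn": [0, 0, 0]}
    - {"dp": [-0.08, -0.05, 0], "turn": [0, 0, 0]}
    - {"dp": [-0.08, -0.09, 0], "turn": [0, 0, 0]}
    - {"dp": [-0.08, -0.13, 0], "turn": [0, 0, 0]}
    - {"dp": [-0.08, -0.15, 0], "turn": [0, 0, 0]}
    - {"dp": [-0.08, -0.15, 0], "turn": [0, 0, 0]}
    - {"dp": [-0.08, -0.15, 0], "turn": [0, 0, 0]}
    - {"dp": [-0.08, -0.15, 0], "turn": [0, 0, 0]}

```text
time: 25.1
tool_pos: [0.5463, -0.0397, 0.1471]
tool_rot: [2.34, 1.571, 2.262]
contact_force: [0.0, -0.2, 0.0]
opening: 0.0006
```

```bash
python3 - <<'E'
from cell import robot
from h import *
s=robot.observe(); print('tcp loc',loc(s['tool_pos']),s['tool_pos'],s['contact_force'])
i=robot.camera_info('wrist');p,d=robot.read_camera('wrist'); np.savez('w14.npz',p=p,**i)
cv2.imwrite('pics/w14.png',cv2.resize(p[0:300,200:440],None,fx=2,fy=2)[:,:,::-1])
cv2.imwrite('pics/w14b.png',cv2.resize(p[150:300,260:370],None,fx=5,fy=4,interpolation=cv2.INTER_CUBIC)[:,:,::-1])
p,d=robot.read_camera('top');cv2.imwrite('pics/t14.png',p[:,:,::-1])
E
```

```text
tcp loc [  0.7 -93.5] [ 0.54629143 -0.03971947  0.14709151] [ 0.0086897  -0.23299508  0.00525421]
```

View pics/w14b.png

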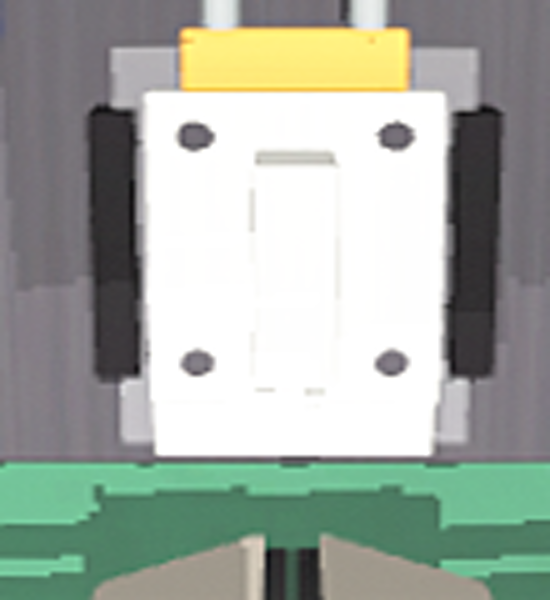

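View pics/t14.png

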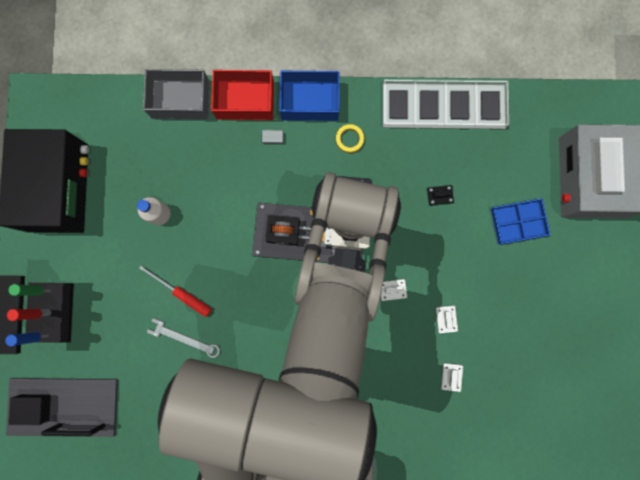

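```bash
python3 - <<'E'
from h import *
f=np.load('w14.npz');p=f['p']; i={k:f[k] for k in('fx','fy','cx','cy','R','t')}
r=lambda cy:150+cy/4; c=lambda cx:260+cx/5
print('jaw/bracket edge',loc(wcast(i,c(295),r(91),.030)), loc(wcast(i,c(295),r(91),.0295)))
for (x,y) in [(195,136),(396,136),(197,363),(391,363)]: print('hole',loc(wcast(i,c(x),r(y),.030)))
print('stop end',loc(wcast(i,c(295),r(455),.028)))
g=p[:,:,:].astype(int).mean(2)
for cc in (300,305,330): print(cc,g[236:268,cc].round().astype(int))
q=np.clip((p[225:270,280:355].astype(float)-225)*8.5,0,255).astype(np.uint8)
cv2.imwrite('pics/w14c.png',cv2.resize(q,None,fx=8,fy=8)[:,:,::-1])
E
```

```text
jaw/bracket edge [  1.1 -44.7] [  1.1 -44.7]
hole [-13.7 -53.1]
hole [ 16.1 -53. ]
hole [-13.8 -96.9]
hole [ 16.  -96.8]
stop end [   1.3 -116.4]
300 [255 222 130 124 130 131 119 144 255 255 255 255 255 255 254 255 255 255
 255 255 255 255 255 255 255 255 255 255 119 106 159 154]
305 [255 255 255 255 255 255 255 255 255 255 255 255 255 255 255 255 255 255
 255 255 255 255 255 255 255 255 255 255 119 105 161 157]
330 [255 255 255 255 255 255 255 255 255 255 255 255 255 255 254 255 255 255
 255 255 255 255 255 255 255 255 255 255 119 103 155 153]
```

View pics/w14c.png

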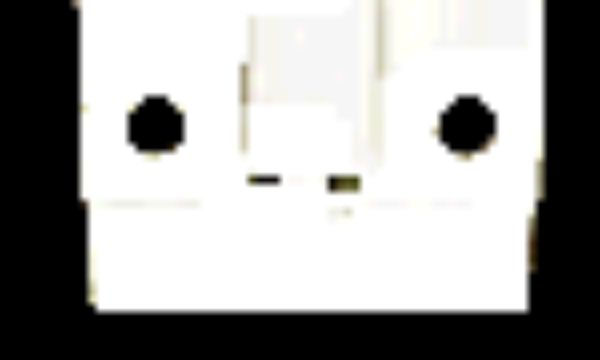

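```bash
python3 - <<'E'
from cell import robot
print(robot.hand_in(), robot.observe()['time'])
E
```

```text
the job is handed in; nothing more can be done
the job is handed in; nothing more can be done
```

The aluminium bracket is in the nest, rib up, clamped against the fixed stop, and I handed the job in at about 25 s of the 72 s allowed.

- **Bracket:** I took the one farthest from the base (0.524 m; the other three were at 0.36–0.45 m). I set it flat between the side guides with a light touch on the floor (about 5 N) and let go.
- **Wheel:** I felt the rim at a height of about 68 mm. I rolled it towards the nest with four full strokes and one short one, pushing with at most about 8 N.
- **Clamping:** The drag at the rim rose from about 2.7 N free to about 4.5 N at the end, which means roughly 10 N of clamping. That is inferred from the rim force, because the clamping force is not reported.

**Last checks, with the arm clear of everything:**
- The centre of the bracket's holes lies at y = −75.0 mm in the fixture (nest −75), and the jaw face is at −44.7 mm (home −45).
- No gap shows at either the jaw or the stop.
- The bystanders look unmoved in the top view.

**Disagreements:**
- The wrist camera puts the fixture about 0.6 mm off sideways from the top camera's estimate, and about 1.2 mm at the last look. Both are within the calibration error, and I placed the bracket by the wrist view.
- In the last stroke the fingertip may have slipped slightly on the rim before I pressed a little harder.

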